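# Open the newsstand's cash-box ring lock and draw its pin

### The arm

A 7-joint arm with a two-finger parallel gripper is mounted at the origin on the work surface. World frame = base frame: x ahead of the robot, y to its left, z up, the work surface at z = 0. Lengths are in m, angles in rad, forces in N, time in s.
With the tool pointing down it reaches from about 0.4 to 0.85 m from the base axis. Payload 10.4 kg.
Tool frame: the origin (TCP) lies at the very end of the fingers, on their centre line; the grasp point (between the pads) lies 19 mm behind it (manip.tcp_to_grasp is the z of the grasp point in the tool frame, in m); z points along the fingers, x is the direction in which the jaws open and shut, and the axes are right-handed (so a half turn about z gives the same grasp; the last joint's range is limited). The gripper opens to 85 mm and grips with 20 to 120 N. Pads are 22 mm wide; open, the fingers measure 114 mm over their backs; the gripper's body (76 mm by 85 mm) begins 54 mm behind the grasp point. The pads swing forward as they close: fully open they stand 13 mm farther back than shut.
Start: joints at [1.139, 0.332, -0.065, 1.46, 0.022, 1.35, -0.088], TCP at [0.248, -0.574, 0.231] pointing down, gripper open.
Joint ranges: [-2.6, 2.6], [-0.5, 2.12], [-1.47, 1.34], [0.16, 2.42], [-1.27, 4.41], [0.06, 2.06], [-2.6, 2.6]. Speed limits (rad/s): [2.22, 2.22, 2.79, 2.79, 3.14, 3.14, 3.14].

### API

Orientations are given as a unit quaternion [x, y, z, w].
In Python, from workcell import manip gives the robot as it stands.
- The arm moves only by the tool servo_tool, never from a script. Its argument "moves" is a list of rows, each an object with "travel": the shift along the tool's x, y, z in mm, a list of three; "dr": the turn, a rotation vector about the tool's x, y, z in degrees, a list of three. A call has 1 to 12 rows; each row shifts and turns the commanded pose from where the row before left it, along the tool's axes as they then stand; what a row does not reach is not made up. A row lasts 1/8 s, in which the tool goes at most 62.5 mm and 10.7 degrees, less where a joint would pass 70% of its speed; a pose out of reach is approached as far as the arm can. A call is refused whole if a number of a shift passes 62.5 or a number of a turn 10.7, either way. A call with a gripper value outside its range is refused whole. "claw" is the closure, from 0 (fully open) to 1 (shut), set as the call begins (left out, the last holds). The fingers move at their own pace and stop on an object; "squeeze" is the grip in N (left out, the last holds). Time passes only in rows, so rows that do not move let the fingers close. It gives the time, the measured TCP pose, the force and the opening at its end, in the units of the state.
- manip.get_obs(): the state, without advancing time (a new reading comes with each control period).
- manip.camera(name): name is "scene" or "top" or "wrist"; returns the picture (480x640x3 uint8, blue, green, red); there is no depth.
- manip.calibration(name): a dict with "intrinsics" (3x3 intrinsics, pixels), "view" (4x4, takes a point from world to camera coordinates). Camera axes: x right, y down, z forward; pixel columns grow to the right and rows downward; lengths in m; the calibration is good to about 2 mm. A picture is of the moment at which its call begins: read the wrist's pose just before it. calibration takes no time and is no camera call; for the wrist camera it gives the pose at the moment of the call.
- manip.hand_in(): hands the job in, once; it reports no verdict.
The state is a dict: "clock": time; "joint_pos": joint angles; "joint_velocities": joint speeds; "tau": joint torques, N m; "position": TCP position; "ee_rot": TCP orientation; "ft_force": force on the tool from outside, world axes, zero at the start; "torque": the same for the moment, N m; "grip_width": opening from 0.0 (shut) to 1.0 (fully open).
Only numpy, scipy, OpenCV 4.12 (cv2) and the standard library are available. Lean on these libraries where they do the work, as an engineer would, in place of code of your own. Each camera call takes 0.05 s, during which the arm holds its last target. There are 200 camera calls.

### The job

Unlock the blue cash box: turn only the top dial of its upright ring lock, red mark towards the yellow index, and feel for the spot near the index where the spring-loaded brass-headed pin jumps up; never force the dial or the pin against one another, and leave the other dials and the fixed rings untouched. Then draw the pin straight up out of the lock, lower it foot first into the white pot, and let go of it there, leaving the pot standing where it is and the other goods undisturbed.

Things in the scene. Friction and masses are not known exactly. Their poses are not given: they have to be found in the camera images.
- cashbox: Blue steel cash box bolted to the counter, 206 x 266 mm, 80 mm high; origin at the centre of its underside, z up. The lock stands upright on its lid, its axis 20 mm from the box's centre towards the box's -x. The yellow index line of the lock points along the box's +x.
- dial_centre (a point): Point on the lock's axis, fixed to the box, half-way up the top dial's rim (122.5 mm above the counter). Top dial: black ring, 54 mm diameter, 9 mm high, red mark on top and rim. Above it a fixed steel collar, 42 mm diameter, 8 mm high; below it a fixed ring, 44 mm diameter, 4 mm high, then the next dial, 54 mm diameter (top 4 mm below the top dial's underside).
- dial_top (a joint): Turn of the top dial, rad, positive anticlockwise from above; 0 = its red mark in line with the yellow index. Starts 0.65 to 1.05 to the positive side; no end stops, stiff: 0.25 N m of friction. The index is worn, only roughly true: the real release point is anywhere from -0.3 to 0.3 and about 0.2 wide in all; the dial must be turned slowly through it.
- dial_mid (a joint): Middle dial (54 mm diameter, 9 mm high), already set: 0 = red mark on the index. Turns easily; leave it at 0.
- dial_low (a joint): Lowest dial, like the middle one, already set at 0; leave it.
- barrel: The fixed steel rings of the lock with the two lower dials they carry; origin on the lock's axis at the lid, 80 mm above the counter; 55 mm high, flange 68 mm diameter.
- slot_disc: Slotted disc inside the top dial, turning with it; slot along its +x, under the red mark. Origin: axis, dial's underside. At the release point a spring lifts the pin 5 to 6 mm; a tooth of the pin (5 to 14 mm off the axis) then stands in the slot and the dial turns at most about 0.2 rad more, then comes up hard. Eased back a little, the pin is free; left loaded, it binds. 14 N harms it.
- pin_knob (a point): Centre of the pin's round brass knob, 28 mm diameter, 18 mm high, on the lock's axis; z along the pin, up. 147 mm above the counter while locked (underside 3 mm above the collar), 152 to 153 mm once it has jumped. The loose pin is 82 mm long, about 0.12 kg: 12 mm spindle, three side teeth reaching 14 mm off its axis. Clear of the lock when raised 62 mm above its locked height.
- pin_foot (a point): Foot of the same pin: the centre of the spindle's lower end, 73 mm below the knob's centre; 6 mm below the lid while locked.
- pot: White ceramic pot for change, open on top, rim 72 mm outer diameter, 55 mm high, walls 4 mm, base about 5 mm, loose, 0.35 kg; origin at the centre of its underside, z up.
- can: Closed drink can, 66 mm diameter, 115 mm high, red label; origin under its centre. A bystander; it and the pot may change sides.
- jar: Closed jar with yellow label and blue lid, 70 mm diameter, 100 mm high; origin under its centre. A bystander.
- tissues: Green packet, 75 x 110 x 50 mm; origin under its centre. A bystander.
Things that resemble listed ones, but are neither listed nor needed, are in the scene too. There is more than one size of the part that bears pin_knob; the job needs the middle-sized.

How it is judged:
On the way, in this order (a step that is already met when the one before it is completed fails the run):
1. the pin has jumped up in the lock (4 mm or more above its locked height, still upright in the lock) (z of pin_foot in the frame of cashbox between 0.078 and 0.1 m and horizontal distance between pin_foot and dial_centre below 0.004 m), for 0.2 s.
2. the pin has been drawn clear of the lock (z of pin_foot in the frame of cashbox above 0.138 m), for 0.05 s.
3. the held pin's foot has been lowered inside the pot to within about 20 mm of its floor (horizontal distance between pin_foot and pot below 0.034 m and z of pin_foot in the frame of pot below 0.026 m and contact force between the fingers and pin above 0.3 N), for 0.05 s.
At the end, for the whole second after the job is handed in: The pin is at rest in the pot, foot down (foot within 36 mm of the pot's axis and 30 mm of its underside, knob above the foot), the pot upright; the middle and lowest dials within 0.1 rad of their index (horizontal distance between pin_foot and pot below 0.036 m and z of pin_foot in the frame of pot below 0.03 m and z of pin_knob in the frame of pot above 0.035 m and angle between pot's own z axis and vertical below 0.1 rad and linear speed of pin below 0.03 m/s and value of joint dial_mid between -0.1 and 0.1 rad and value of joint dial_low between -0.1 and 0.1 rad); the robot touches nothing.
It fails at once if the pin and the top dial's slotted disc forced against one another with more than 14 N (contact force between slot_disc and anything else above 14 N).
It fails at once if the fixed rings or lower dials touched with more than 2 N (contact force between any of the fingers, the arm and barrel above 2 N).
It fails at once if a lower dial turned by more than 0.1 rad (value of joint any of dial_mid, dial_low above 0.1 rad or value of joint any of dial_mid, dial_low below -0.1 rad).
It fails at once if the pot shoved more than 40 mm or tipped more than 0.35 rad (distance of pot from where it was at the start of the episode above 0.04 m or angle between pot's own z axis and vertical above 0.35 rad).
It fails at once if a bystander moved more than 25 mm or tipped (distance of any of can, jar, tissues from where it was at the start of the episode above 0.025 m or angle between any of can, jar's own z axis and vertical above 0.3 rad).
It also fails if it takes over 72 s, if anything falls off the work surface, if the arm or the gripper's body presses on something with over 40 N, if the wrist force passes 120 N, or if a joint passes its speed limit or range.

## Working session

There is one attempt and no reset: what is moved stays moved. The work goes in short steps, Python scripts to look and compute and a tool call to move; the robot and the scene stay as the last step left them, time stands still between calls to the robot, and variables do not carry over. Pictures are saved under pics/ and viewed, on a budget of 10 in all, crops included, one or two more only if the job needs it, and the job is handed in when it is done.

Besides the shell and the picture viewer there is one more tool, called after "Call:" as a command line: name --argument value ..., lists and objects as JSON in quotes. servo_tool: Moves the arm, as the interface text tells. Its arguments: {"type":"object","properties":{"moves":{"type":"array","items":{"type":"object","properties":{"travel":{"type":"array","items":{"type":"number"}},"dr":{"type":"array","items":{"type":"number"}}}}},"claw":{"type":"number"},"squeeze":{"type":"number"}},"required":["moves"]}

```bash
mkdir -p pics; cat > h.py <<'E'
import numpy as np, cv2
from scipy.spatial.transform import Rotation as R
from workcell import manip
def snap(n,f):
    c=manip.calibration(n); im=manip.camera(n); cv2.imwrite('pics/'+f,im); np.savez('pics/'+f+'.npz',K=c['intrinsics'],V=c['view']); return im
def ray(f,u,v,z):
    d=np.load('pics/'+f+'.npz'); K,V=d['K'],d['V']; Rm=V[:3,:3]; o=-Rm.T@V[:3,3]
    w=Rm.T@np.linalg.inv(K)@[u,v,1]; return o+w*(z-o[2])/w[2]
def proj(f,p):
    d=np.load('pics/'+f+'.npz'); q=d['V'][:3,:3]@p+d['V'][:3,3]; q=d['K']@q; return q[:2]/q[2]
def obs():
    o=manip.get_obs(); r=R.from_quat(o['ee_rot']); return o,np.array(o['position']),r
E
python3 - <<'E'
from h import *
for n in('top','scene'): snap(n,n+'1.png')
o,p,r=obs(); print(o['clock'],p,r.as_matrix().round(3),o['grip_width'],o['ft_force'],manip.tcp_to_grasp)
E
```

```text
0.1 [ 0.24831217 -0.57318628  0.2306102 ] [[ 0.398 -0.918 -0.001]
 [-0.918 -0.398  0.001]
 [-0.001  0.    -1.   ]] 0.9997804347332009 [ 0.37826998 -0.47658189 -0.97106504] -0.0187
```

View pics/top1.png

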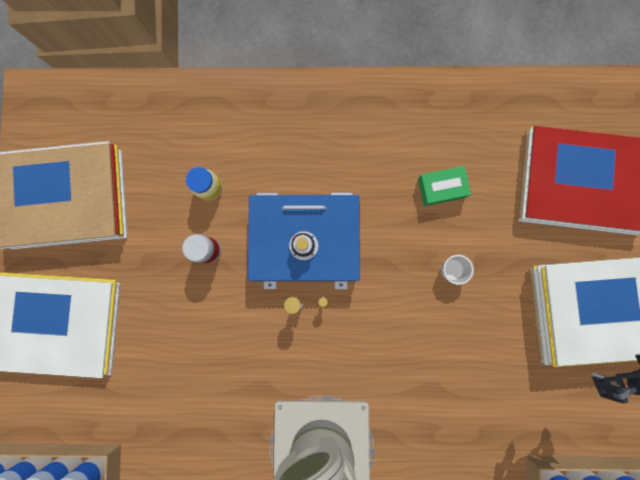

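View pics/scene1.png

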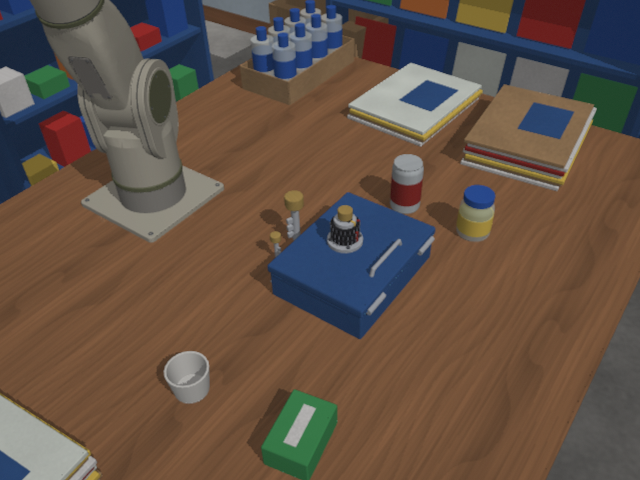

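The top view shows the box near (304,238) with its +x pointing image-up, the lock knob near (303,244) and the white pot at (457,269). The can, jar and tissues are at (200,249), (203,183) and (444,186). A large and a small decoy pin stand at (292,305) and (323,302). I'll enlarge the lock in both pictures.

```bash
python3 - <<'E'
from h import *
a=cv2.imread('pics/top1.png')[215:275,268:348]; b=cv2.imread('pics/scene1.png')[195:255,305:385]
cv2.imwrite('pics/c1.png',np.vstack([cv2.resize(x,None,fx=5,fy=5,interpolation=cv2.INTER_CUBIC) for x in(a,b)]))
T='top1.png'
print('cam',-np.load('pics/top1.png.npz')['V'][:3,:3].T@np.load('pics/top1.png.npz')['V'][:3,3])
for n,u,v,z in[('boxTL',248.5,196,.08),('TR',359.5,196,.08),('BL',248.5,281,.08),('BR',360,281,.08),('knob',302,244,.156),('pot',458,269.5,.055),('can',198,248,.115),('tis',444,186,.05),('bigpin',292,305,.1)]: print(n,ray(T,u,v,z).round(4))
E
```

```text
cam [ 0.42886052 -0.01407108  1.12189988]
boxTL [0.6144 0.1734 0.08  ]
TR [ 0.6136 -0.0921  0.08  ]
BL [0.4117 0.1708 0.08  ]
BR [ 0.4118 -0.0918  0.08  ]
knob [0.4939 0.0405 0.156 ]
pot [ 0.4389 -0.329   0.055 ]
can [0.4877 0.2819 0.115 ]
tis [ 0.6431 -0.3013  0.05  ]
bigpin [0.3571 0.0663 0.1   ]
```

View pics/c1.png

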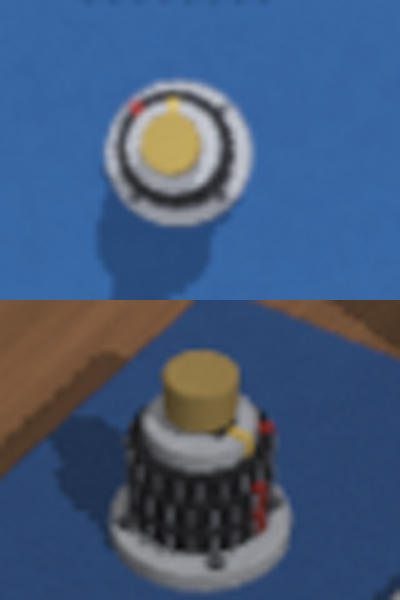

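The box is square to the world (yaw about 0), which puts the lock axis near (0.493, 0.0405). The dial mark is about 41° (0.72 rad) on the positive side. Next I fly over the lock.

Call:
servo_tool --moves '[{"travel": [-39, -39, -1]}, {"travel": [-39, -39, -1]}, {"travel": [-39, -39, -1]}, {"travel": [-39, -39, -1]}, {"travel": [-39, -39, -1]}, {"travel": [-39, -39, -1]}, {"travel": [-39, -39, -1]}, {"travel": [-39, -39, -1]}, {"travel": [-39, -39, -1]}, {"travel": [-39, -39, -1]}, {"travel": [-39, -39, -1]}, {"travel": [-37, -40, -1]}]'

```text
$.moves[0]: bad value
```

Call:
servo_tool --moves '[{"dr": [0, 0, -9.5]}, {"dr": [0, 0, -9.5]}, {"dr": [0, 0, -9.5]}, {"dr": [0, 0, -9.5]}, {"dr": [0, 0, -9.5]}, {"dr": [0, 0, -9.5]}, {"dr": [0, 0, -9.5]}, {"travel": [0, 0, 0]}, {"travel": [0, 0, 0]}]' --claw 0.2 --squeeze 40

```text
$.moves[0]: bad value
```

```bash
python3 - <<'E'
from h import *
o,p,r=obs(); snap('wrist','w1.png'); print(o['clock'],p,r.as_matrix().round(3),o['grip_width'],np.round(o['joint_pos'],2),o['ft_force'])
print(proj('w1.png',np.array([.493,.0405,.127])),proj('w1.png',np.array([.493,.0405,.156])))
V=np.load('pics/w1.png.npz')['V']; print(-V[:3,:3].T@V[:3,3])
E
```

```text
0.1 [ 0.24831217 -0.57318628  0.2306102 ] [[ 0.398 -0.918 -0.001]
 [-0.918 -0.398  0.001]
 [-0.001  0.    -1.   ]] 0.9997804347332009 [ 1.14  0.33 -0.06  1.46  0.02  1.35 -0.09] [ 0.37826998 -0.47658189 -0.97106504]
[-1019.32936074 -1056.32678491] [-1409.54246423 -1403.45336273]
[ 0.31426101 -0.54403355  0.37310564]
```

View pics/w1.png

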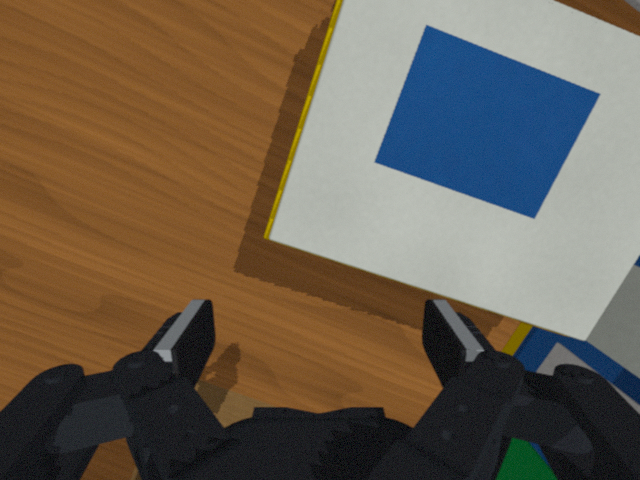

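The moves were refused because each row needs both fields, so the arm hasn't moved. The picture shows the fingers at (190,340) and (450,340), so the wrist camera looks in between the jaws. I'll resend the moves.

Call:
servo_tool --moves '[{"travel": [-39, -39, -1], "dr": [0, 0, 0]}, {"travel": [-39, -39, -1], "dr": [0, 0, 0]}, {"travel": [-39, -39, -1], "dr": [0, 0, 0]}, {"travel": [-39, -39, -1], "dr": [0, 0, 0]}, {"travel": [-39, -39, -1], "dr": [0, 0, 0]}, {"travel": [-39, -39, -1], "dr": [0, 0, 0]}, {"travel": [-39, -39, -1], "dr": [0, 0, 0]}, {"travel": [-39, -39, -1], "dr": [0, 0, 0]}, {"travel": [-39, -39, -1], "dr": [0, 0, 0]}, {"travel": [-39, -39, -1], "dr": [0, 0, 0]}, {"travel": [-39, -39, -1], "dr": [0, 0, 0]}, {"travel": [-37, -40, -1], "dr": [0, 0, 0]}]'

```text
clock: 1.65
position: [0.4939, 0.0421, 0.2434]
ee_rot: [0.836, -0.549, 0.0, 0.0]
ft_force: [0.9, -1.8, -0.1]
grip_width: 0.998
```

Call:
servo_tool --moves '[{"travel": [0, 0, 0], "dr": [0, 0, -9.5]}, {"travel": [0, 0, 0], "dr": [0, 0, -9.5]}, {"travel": [0, 0, 0], "dr": [0, 0, -9.5]}, {"travel": [0, 0, 0], "dr": [0, 0, -9.5]}, {"travel": [0, 0, 0], "dr": [0, 0, -9.5]}, {"travel": [0, 0, 0], "dr": [0, 0, -9.5]}, {"travel": [0, 0, 0], "dr": [0, 0, -9.5]}, {"travel": [0, 0, 0], "dr": [0, 0, 0]}, {"travel": [0, 0, 0], "dr": [0, 0, 0]}]' --claw 0.2 --squeeze 40

```text
clock: 2.78
position: [0.4935, 0.0405, 0.2432]
ee_rot: [1.0, -0.003, -0.0, 0.0]
ft_force: [0.5, -0.7, 0.5]
grip_width: 0.799
```

```bash
cat >> h.py <<'E'
def rep(t=None,P=None):
    o,p,r=obs(); m=r.as_matrix(); print('t',o['clock'],'p',p.round(4),'yaw',np.degrees(np.arctan2(m[1,0],m[0,0])).round(2),'tilt',m[:2,2].round(4),'w',round(o['grip_width'],4),'F',np.round(o['ft_force'],2),'M',np.round(o['torque'],3))
    if t is not None: print('go(mm,tool)',(r.inv().apply(np.array(t)-p)*1000).round(1))
E
python3 - <<'E'
from h import *
rep([.493,.0405,.12]); snap('wrist','w2.png'); print(manip.get_obs()['joint_pos'])
print(proj('w2.png',np.array([.493,.0405,.127])),proj('w2.png',np.array([.493,.0405,.156])))
E
```

```text
t 2.775 p [0.4935 0.0405 0.2432] yaw -0.29 tilt [-0.0002 -0.0001] w 0.7989 F [ 0.55 -0.7   0.54] M [-0.017 -0.022 -0.021]
go(mm,tool) [ -0.5  -0.  123.2]
[ 0.54276438  0.09289078 -0.74968311  1.74432306  0.06519183  1.32972366
 -0.22477276]
[318.61943867 234.34561979] [318.65433516 245.92709554]
```

View pics/w2.png

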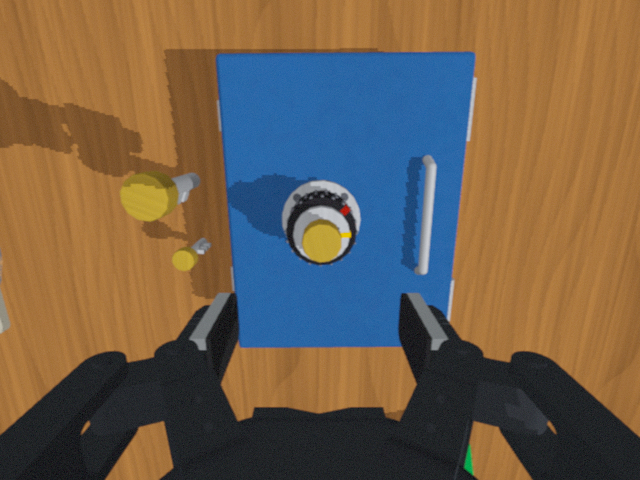

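The wrist picture shows the knob top near (322,242), the red mark at (346,210) and the yellow index at (346,235). The decoys are at (150,197) and (184,260). I'll refine the axis position numerically.

```bash
python3 - <<'E'
from h import *
im=cv2.imread('pics/w2.png'); hsv=cv2.cvtColor(im,cv2.COLOR_BGR2HSV)[180:280,270:370].astype(int)
for vmin in (90,150,180,200):
    m=((hsv[...,0]>15)&(hsv[...,0]<32)&(hsv[...,1]>110)&(hsv[...,2]>vmin)).astype(np.uint8)
    n,l,s,c=cv2.connectedComponentsWithStats(m); k=1+s[1:,4].argmax()
    print(vmin,s[k]+[270,180,0,0,0],c[k]+[270,180])
    u,v=c[k]+[270,180]; print(ray('w2.png',u,v,.156)[:2].round(4))
# flange circle (white) and projected circles compare
for d in((-.001,.001),(.002,.002),(.0,.0)):pass
t=np.linspace(0,2*np.pi,40)
big=cv2.resize(im[160:290,260:390],None,fx=4.6,fy=4.6,interpolation=cv2.INTER_CUBIC)
C=np.array([.495,.0425])
for rr,z,col in((.034,.082,(0,255,0)),(.027,.127,(255,0,255)),(.021,.135,(0,255,255)),(.014,.156,(0,0,255))):
    pts=np.array([(proj('w2.png',np.array([C[0]+rr*np.cos(a),C[1]+rr*np.sin(a),z]))-[260,160]+.5)*4.6 for a in t]).astype(int)
    cv2.polylines(big,[pts],True,col,1)
cv2.imwrite('pics/c2.png',big)
E
```

```text
90 [ 302  219   50   44 1378] [322.42743106 240.50072569]
[0.4956 0.0443]
150 [ 302  224   49   38 1211] [322.55739059 242.19735756]
[0.4957 0.0431]
180 [ 303  225   48   37 1135] [322.85991189 242.39735683]
[0.4959 0.043 ]
200 [341 233  10   5  46] [345.32608696 234.84782609]
[0.511  0.0483]
```

View pics/c2.png

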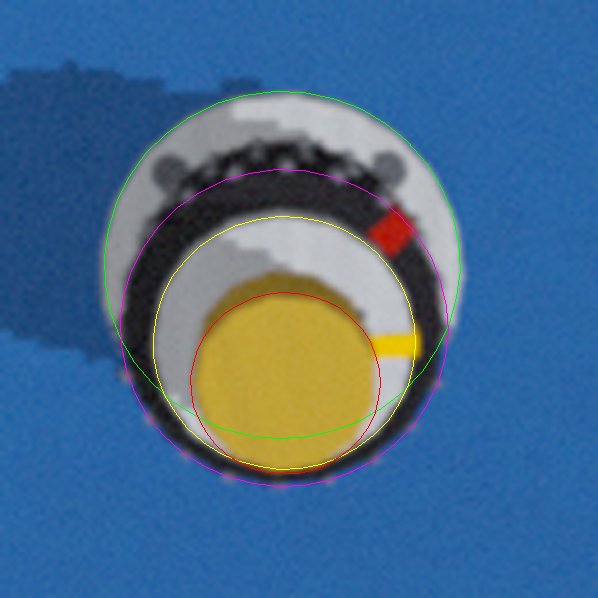

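The overlaid circles match the flange and dial at (0.495, 0.0425), with the knob about 1 px left of its circle. I'll take the axis as (0.4945, 0.042). From the same pictures I'll estimate where the fingertips really are relative to the TCP.

```bash
python3 - <<'E'
from h import *
# tool-frame projection of pad corners, wrist view w2 (opening .80 -> 68mm)
p=np.array([.4935,.0405,.2432]); r=R.from_euler('z',-.29,degrees=True)*R.from_quat([1,0,0,0])
for w in(.068,):
  for z in(0,-.004,-.008,-.012):
    print(w,z,[proj('w2.png',p+r.apply([s*w/2,y,z])).round(1).tolist() for s in(-1,1) for y in(-.011,.011)])
rep([.4945,.042,.140])
im=cv2.imread('pics/w2.png')
cv2.imwrite('pics/c3.png',cv2.resize(im[270:400,180:460],None,fx=2.8,fy=2.8,interpolation=cv2.INTER_CUBIC))
E
```

```text
0.068 0 [[242.0, 282.5], [245.0, 327.3], [398.0, 282.5], [394.9, 327.3]]
0.068 -0.004 [[240.0, 286.3], [243.2, 332.0], [400.0, 286.3], [396.8, 332.1]]
0.068 -0.008 [[238.0, 290.3], [241.3, 337.0], [402.2, 290.3], [398.7, 337.0]]
0.068 -0.012 [[235.8, 294.5], [239.3, 342.2], [404.4, 294.5], [400.8, 342.3]]
t 2.825 p [0.4935 0.0405 0.2433] yaw -0.25 tilt [-0.     -0.0001] w 0.8054 F [-0.55 -0.2   1.69] M [0.011 0.043 0.014]
go(mm,tool) [  1.   -1.5 103.3]
```

View pics/c3.png

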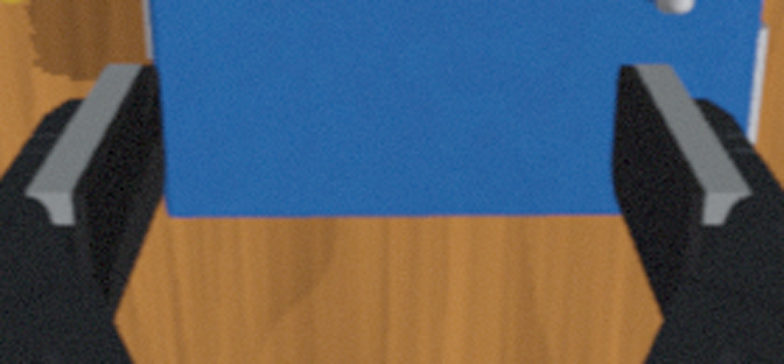

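The tip corners at (235,293.6) and (238,338) mean the tips sit about 11 mm behind the TCP at this opening, so about 7 mm at 54 mm. I'll go down to TCP z = 0.112, which puts the tips near 0.119, and close gently.

Call:
servo_tool --moves '[{"travel": [1, -1.5, 22], "dr": [0, 0, 0]}, {"travel": [0, 0, 22], "dr": [0, 0, 0]}, {"travel": [0, 0, 22], "dr": [0, 0, 0]}, {"travel": [0, 0, 22], "dr": [0, 0, 0]}, {"travel": [0, 0, 22], "dr": [0, 0, 0]}, {"travel": [0, 0, 21], "dr": [0, 0, 0]}, {"travel": [0, 0, 0], "dr": [0, 0, 0]}, {"travel": [0, 0, 0], "dr": [0, 0, 0]}]' --claw 0.2

```text
clock: 3.82
position: [0.495, 0.0421, 0.1131]
ee_rot: [1.0, -0.001, 0.0, -0.0]
ft_force: [-0.7, 0.1, 0.5]
grip_width: 0.801
```

Call:
servo_tool --moves '[{"travel": [0, 0, 0], "dr": [0, 0, 0]}, {"travel": [0, 0, 0], "dr": [0, 0, 0]}, {"travel": [0, 0, 0], "dr": [0, 0, 0]}, {"travel": [0, 0, 0], "dr": [0, 0, 0]}]' --claw 0.32 --squeeze 20

```text
clock: 4.32
position: [0.4946, 0.042, 0.1124]
ee_rot: [1.0, -0.001, 0.0, 0.0]
ft_force: [0.7, -0.1, 0.4]
grip_width: 0.681
```

```bash
python3 - <<'E'
from h import *
rep([.4945,.042,.112]); snap('wrist','w3.png')
E
```

```text
t 4.325 p [0.4946 0.042  0.1124] yaw -0.08 tilt [ 0.0001 -0.0001] w 0.6808 F [ 0.66 -0.12  0.4 ] M [ 0.012 -0.017  0.05 ]
go(mm,tool) [-0.1  0.   0.4]
```

View pics/w3.png

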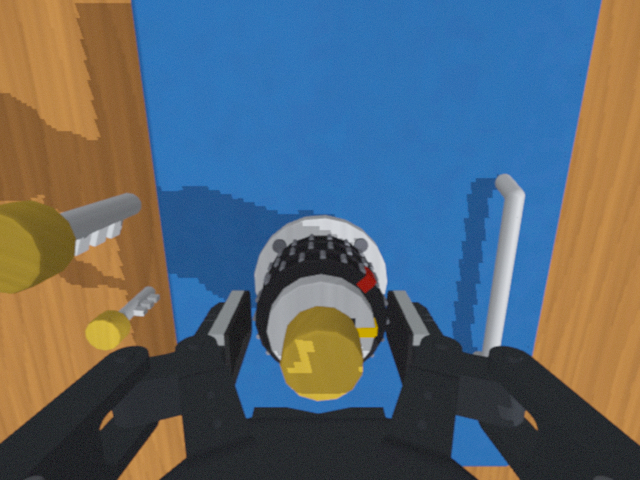

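The dial (columns 256 to 383) sits centred between the pads (250 and 388), the red mark is at (367,280) and the knob at (322,355). Closing onto the rim now.

Call:
servo_tool --moves '[{"travel": [0, 0, 0], "dr": [0, 0, 0]}, {"travel": [0, 0, 0], "dr": [0, 0, 0]}, {"travel": [0, 0, 0], "dr": [0, 0, 0]}, {"travel": [0, 0, 0], "dr": [0, 0, 0]}]' --claw 0.5 --squeeze 30

```text
clock: 4.88
position: [0.4956, 0.042, 0.113]
ee_rot: [1.0, -0.001, 0.001, -0.0]
ft_force: [4.8, -1.1, 5.4]
grip_width: 0.618
```

```bash
cat >> h.py <<'E'
def look(f):
    im=snap('wrist',f); hsv=cv2.cvtColor(im,cv2.COLOR_BGR2HSV).astype(int)
    def big(m,u0,u1,v0,v1):
        q=np.zeros_like(m); q[v0:v1,u0:u1]=m[v0:v1,u0:u1]
        n,l,s,c=cv2.connectedComponentsWithStats(q.astype(np.uint8))
        if n<2: return None
        k=1+s[1:,4].argmax(); return s[k].tolist(),c[k].round(2).tolist()
    h,s,v=hsv[...,0],hsv[...,1],hsv[...,2]
    print('knob',big((h>15)&(h<32)&(s>110)&(v>60),250,400,250,470))
    print('red',big(((h<8)|(h>172))&(s>150)&(v>60),230,410,180,420))
E
python3 - <<'E'
from h import *
rep(); look('w4.png')
E
```

```text
t 4.875 p [0.4956 0.042  0.113 ] yaw -0.09 tilt [0.0024 0.0001] w 0.6179 F [ 4.83 -1.13  5.35] M [-0.157 -1.235 -0.024]
knob ([277, 306, 99, 93, 6260], [320.35, 351.7])
red ([354, 267, 19, 26, 264], [363.83, 280.67])
```

It closed at 52.5 mm, so the dial is held. The axis is about 1 mm further in +x and there is a little upward load, so I'll relieve both.

Call:
servo_tool --moves '[{"travel": [1.1, 0, -0.9], "dr": [0, 0, 0]}, {"travel": [0, 0, 0], "dr": [0, 0, 0]}, {"travel": [0, 0, 0], "dr": [0, 0, 0]}]'

```text
clock: 5.3
position: [0.4957, 0.042, 0.1131]
ee_rot: [1.0, -0.001, 0.0, -0.0]
ft_force: [3.5, -0.3, 0.8]
grip_width: 0.621
```

```bash
python3 - <<'E'
from h import *
rep(); look('w5.png')
E
```

```text
t 5.3 p [0.4957 0.042  0.1131] yaw -0.08 tilt [0. 0.] w 0.6207 F [ 3.54 -0.26  0.84] M [-0.067 -1.171  0.019]
knob ([277, 306, 99, 93, 6248], [320.07, 351.59])
red ([353, 267, 20, 26, 262], [363.74, 280.69])
```

Now 18° clockwise (tool +z) in small rows, well short of the earliest release. I'll check that the dial follows.

Call:
servo_tool --moves '[{"travel": [0, 0, 0], "dr": [0, 0, 2]}, {"travel": [0, 0, 0], "dr": [0, 0, 2]}, {"travel": [0, 0, 0], "dr": [0, 0, 2]}, {"travel": [0, 0, 0], "dr": [0, 0, 2]}, {"travel": [0, 0, 0], "dr": [0, 0, 2]}, {"travel": [0, 0, 0], "dr": [0, 0, 2]}, {"travel": [0, 0, 0], "dr": [0, 0, 2]}, {"travel": [0, 0, 0], "dr": [0, 0, 2]}, {"travel": [0, 0, 0], "dr": [0, 0, 2]}, {"travel": [0, 0, 0], "dr": [0, 0, 0]}]'

```text
clock: 6.6
position: [0.4957, 0.042, 0.1131]
ee_rot: [0.987, -0.158, 0.0, -0.0]
ft_force: [5.2, -0.5, -2.8]
grip_width: 0.617
```

```bash
python3 - <<'E'
from h import *
rep(); look('w6.png')
def mark(f,u,v,C):
    a=ray(f,u,v,.127)[:2]-C; return a, np.hypot(*a), np.degrees(np.arctan2(a[1],a[0]))
C=np.array([.4957,.042])
print(mark('w5.png',363.7,280.7,C)); 
E
python3 - <<'E'
import sys; sys.path.insert(0,'.')
E
```

```text
t 6.6 p [0.4957 0.042  0.1131] yaw -18.19 tilt [0. 0.] w 0.617 F [ 5.19 -0.55 -2.79] M [-0.101 -1.397 -0.033]
knob ([279, 302, 96, 97, 6288], [321.6, 352.07])
red ([353, 267, 20, 25, 260], [363.83, 280.64])
(array([0.01706201, 0.01786648]), np.float64(0.024704723740708694), np.float64(46.319391924725366))
```

The mark hasn't moved in the turning camera frame, so the dial follows. It is now at about 26°. I'll do another 6°, then probe in small steps and watch the knob.

Call:
servo_tool --moves '[{"travel": [0, 0, 0], "dr": [0, 0, 1.5]}, {"travel": [0, 0, 0], "dr": [0, 0, 1.5]}, {"travel": [0, 0, 0], "dr": [0, 0, 1.5]}, {"travel": [0, 0, 0], "dr": [0, 0, 1.5]}, {"travel": [0, 0, 0], "dr": [0, 0, 0]}]'

```text
clock: 7.28
position: [0.4957, 0.042, 0.1131]
ee_rot: [0.978, -0.209, -0.0, 0.0]
ft_force: [4.6, -0.3, -2.6]
grip_width: 0.616
```

```bash
python3 -c "
from h import *
rep(); look('w7.png')"
```

```text
t 7.275 p [0.4957 0.042  0.1131] yaw -24.18 tilt [-0.     -0.0001] w 0.6164 F [ 4.63 -0.29 -2.56] M [-0.086 -1.385  0.049]
knob ([279, 297, 94, 103, 6328], [322.25, 351.87])
red ([353, 265, 20, 27, 261], [363.75, 280.55])
```

Call:
servo_tool --moves '[{"travel": [0, 0, 0], "dr": [0, 0, 1]}, {"travel": [0, 0, 0], "dr": [0, 0, 1]}, {"travel": [0, 0, 0], "dr": [0, 0, 0]}, {"travel": [0, 0, 0], "dr": [0, 0, 0]}]'

```text
clock: 7.82
position: [0.4957, 0.042, 0.1131]
ee_rot: [0.974, -0.226, 0.0, -0.0]
ft_force: [4.8, 0.3, -1.9]
grip_width: 0.618
```

```bash
python3 -c "
from h import *
rep(); look('w8.png')"
```

```text
t 7.825 p [0.4957 0.042  0.1131] yaw -26.16 tilt [ 0.0001 -0.    ] w 0.6179 F [ 4.75  0.28 -1.93] M [-0.098 -1.345  0.105]
knob ([279, 296, 94, 104, 6361], [322.62, 351.91])
red ([354, 265, 19, 27, 264], [363.9, 280.5])
```

Call:
servo_tool --moves '[{"travel": [0, 0, 0], "dr": [0, 0, 1]}, {"travel": [0, 0, 0], "dr": [0, 0, 1]}, {"travel": [0, 0, 0], "dr": [0, 0, 0]}, {"travel": [0, 0, 0], "dr": [0, 0, 0]}]'

```text
clock: 8.38
position: [0.4956, 0.042, 0.1131]
ee_rot: [0.97, -0.243, -0.0, -0.0]
ft_force: [5.6, -0.2, -2.0]
grip_width: 0.617
```

```bash
python3 -c "
from h import *
rep(); look('w9.png')"
```

```text
t 8.375 p [0.4956 0.042  0.1131] yaw -28.16 tilt [-0.0001  0.    ] w 0.6173 F [ 5.63 -0.18 -2.03] M [-0.13  -1.368  0.103]
knob ([279, 294, 93, 115, 6943], [322.78, 357.75])
red ([354, 266, 19, 26, 261], [364.07, 280.61])
```

Call:
servo_tool --moves '[{"travel": [0, 0, 0], "dr": [0, 0, 1]}, {"travel": [0, 0, 0], "dr": [0, 0, 1]}, {"travel": [0, 0, 0], "dr": [0, 0, 0]}, {"travel": [0, 0, 0], "dr": [0, 0, 0]}]'

```text
clock: 8.93
position: [0.4957, 0.042, 0.1131]
ee_rot: [0.966, -0.26, -0.0, 0.0]
ft_force: [5.1, 0.5, -2.6]
grip_width: 0.616
```

```bash
python3 -c "
from h import *
rep(); look('w10.png')"
```

```text
t 8.925 p [0.4957 0.042  0.1131] yaw -30.16 tilt [-0. -0.] w 0.6164 F [ 5.07  0.55 -2.64] M [-0.173 -1.352  0.089]
knob ([277, 312, 85, 98, 6639], [319.66, 361.45])
red ([354, 266, 19, 27, 268], [364.16, 280.5])
```

The pin has jumped: between yaw -26° and -28° the knob's lower edge went from 400 to 410 px. The twist moment did not rise, so the dial stands free inside the slot. Letting go of the dial.

Call:
servo_tool --moves '[{"travel": [0, 0, 0], "dr": [0, 0, 0]}, {"travel": [0, 0, 0], "dr": [0, 0, 0]}, {"travel": [0, 0, 0], "dr": [0, 0, 0]}, {"travel": [0, 0, -8], "dr": [0, 0, 0]}, {"travel": [0, 0, -9], "dr": [0, 0, 0]}, {"travel": [0, 0, -9], "dr": [0, 0, 0]}, {"travel": [0, 0, 0], "dr": [0, 0, 0]}, {"travel": [0, 0, 0], "dr": [0, 0, 0]}]' --claw 0.22

```text
clock: 9.98
position: [0.4956, 0.0419, 0.1391]
ee_rot: [0.966, -0.26, 0.0, 0.0]
ft_force: [-0.2, -0.3, 1.0]
grip_width: 0.783
```

```bash
python3 -c "
from h import *
rep([.4957,.042,.138]); look('w11.png')"
```

```text
t 9.975 p [0.4956 0.0419 0.1391] yaw -30.09 tilt [-0.     -0.0002] w 0.783 F [-0.21 -0.34  0.99] M [-0.028 -0.028  0.006]
go(mm,tool) [ 0.  -0.1  1.1]
knob ([284, 269, 79, 92, 4536], [321.48, 319.49])
red ([348, 247, 17, 21, 186], [357.11, 258.45])
```

View pics/w11.png

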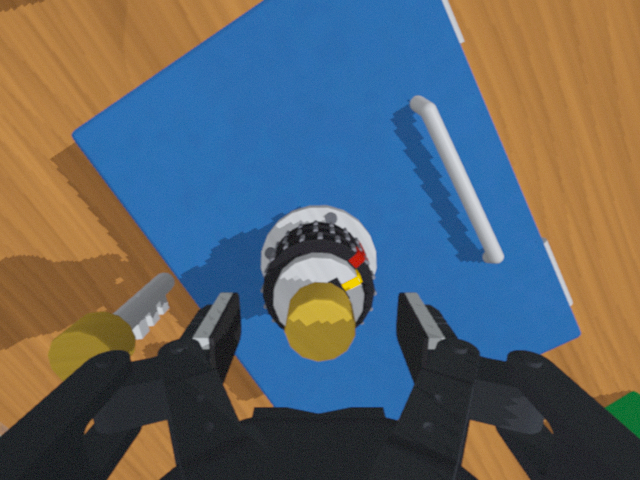

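The knob at (320,322) sits centred between the jaws, the tips are above the collar, and there is no residual force. Closing gently on the knob.

Call:
servo_tool --moves '[{"travel": [0, 0, 0], "dr": [0, 0, 0]}, {"travel": [0, 0, 0], "dr": [0, 0, 0]}, {"travel": [0, 0, 0], "dr": [0, 0, 0]}, {"travel": [0, 0, 0], "dr": [0, 0, 0]}, {"travel": [0, 0, 0], "dr": [0, 0, 0]}]' --claw 0.62 --squeeze 20

```text
clock: 10.65
position: [0.4957, 0.042, 0.1392]
ee_rot: [0.966, -0.259, 0.0, 0.0]
ft_force: [-0.3, 0.1, -0.6]
grip_width: 0.376
```

Call:
servo_tool --moves '[{"travel": [0, 0, 0], "dr": [0, 0, 0]}, {"travel": [0, 0, 0], "dr": [0, 0, 0]}, {"travel": [0, 0, 0], "dr": [0, 0, 0]}]' --claw 0.72

```text
clock: 11.02
position: [0.4957, 0.042, 0.1393]
ee_rot: [0.966, -0.259, 0.0, 0.0]
ft_force: [-0.4, 0.2, 1.1]
grip_width: 0.314
```

```bash
python3 -c "
from h import *
rep(); look('w12.png')"
```

```text
t 11.025 p [0.4957 0.042  0.1393] yaw -30.08 tilt [ 0.0001 -0.0001] w 0.3143 F [-0.44  0.16  1.1 ] M [0.01  0.068 0.028]
knob ([282, 269, 81, 92, 4633], [319.71, 319.54])
red ([348, 249, 17, 20, 184], [356.85, 259.05])
```

It touches at about 27 mm with almost no side force. I'll grip fully and start lifting slowly.

Call:
servo_tool --moves '[{"travel": [0, 0, 0], "dr": [0, 0, 0]}, {"travel": [0, 0, 0], "dr": [0, 0, 0]}, {"travel": [0, 0, -1], "dr": [0, 0, 0]}, {"travel": [0, 0, -1], "dr": [0, 0, 0]}, {"travel": [0, 0, -1], "dr": [0, 0, 0]}, {"travel": [0, 0, -1], "dr": [0, 0, 0]}, {"travel": [0, 0, 0], "dr": [0, 0, 0]}]' --claw 1.0 --squeeze 25

```text
clock: 11.95
position: [0.4957, 0.042, 0.1433]
ee_rot: [0.966, -0.259, 0.0, 0.0]
ft_force: [-0.4, -0.5, -2.5]
grip_width: 0.314
```

```bash
python3 -c "
from h import *
rep(); look('w13.png')"
```

```text
t 11.95 p [0.4957 0.042  0.1433] yaw -30.08 tilt [ 0.0001 -0.0001] w 0.3143 F [-0.39 -0.54 -2.47] M [-0.042 -0.003 -0.016]
knob ([283, 282, 71, 79, 4429], [318.21, 321.2])
red ([348, 245, 16, 21, 180], [356.17, 255.91])
```

The pin follows and the load is only 2.5 N. I'll keep drawing it straight up.

Call:
servo_tool --moves '[{"travel": [0, 0, -2], "dr": [0, 0, 0]}, {"travel": [0, 0, -2], "dr": [0, 0, 0]}, {"travel": [0, 0, -2], "dr": [0, 0, 0]}, {"travel": [0, 0, -3], "dr": [0, 0, 0]}, {"travel": [0, 0, -3], "dr": [0, 0, 0]}, {"travel": [0, 0, -3], "dr": [0, 0, 0]}, {"travel": [0, 0, -3], "dr": [0, 0, 0]}, {"travel": [0, 0, -3], "dr": [0, 0, 0]}]'

```text
clock: 13.0
position: [0.4957, 0.042, 0.1644]
ee_rot: [0.966, -0.259, 0.0, 0.0]
ft_force: [-0.4, 0.3, -1.9]
grip_width: 0.314
```

Call:
servo_tool --moves '[{"travel": [0, 0, -5], "dr": [0, 0, 0]}, {"travel": [0, 0, -5], "dr": [0, 0, 0]}, {"travel": [0, 0, -5], "dr": [0, 0, 0]}, {"travel": [0, 0, -5], "dr": [0, 0, 0]}, {"travel": [0, 0, -5], "dr": [0, 0, 0]}, {"travel": [0, 0, -5], "dr": [0, 0, 0]}, {"travel": [0, 0, -5], "dr": [0, 0, 0]}, {"travel": [0, 0, -5], "dr": [0, 0, 0]}, {"travel": [0, 0, -5], "dr": [0, 0, 0]}, {"travel": [0, 0, -5], "dr": [0, 0, 0]}, {"travel": [0, 0, 0], "dr": [0, 0, 0]}]'

```text
clock: 14.38
position: [0.4959, 0.042, 0.2146]
ee_rot: [0.966, -0.26, 0.0, -0.0]
ft_force: [0.0, 0.3, -0.6]
grip_width: 0.314
```

```bash
python3 -c "
from h import *
rep([.439,-.329,.214]); look('w14.png')
im=snap('scene','s2.png'); cv2.imwrite('pics/c4.png',np.hstack([cv2.imread('pics/w14.png')[150:,160:480],cv2.resize(im[130:295,240:460],(440,330))]))"
```

```text
t 14.375 p [0.4959 0.042  0.2146] yaw -30.08 tilt [ 0.0007 -0.0001] w 0.3141 F [ 0.02  0.32 -0.63] M [0.009 0.01  0.03 ]
go(mm,tool) [136.7 349.6   0.6]
knob ([283, 282, 71, 79, 4386], [318.13, 321.43])
red ([339, 215, 12, 13, 88], [344.64, 221.05])
```

Raised 75 mm, so the foot is at about 0.155 and the knob is steady in the jaws. Now across to the pot. Comparing the lock's two positions suggests the top camera reads about 2 mm low, so I'll aim for (0.4405, -0.3275).

Call:
servo_tool --moves '[{"travel": [14, 35, 0], "dr": [0, 0, 0]}, {"travel": [14, 35, 0], "dr": [0, 0, 0]}, {"travel": [14, 35, 0], "dr": [0, 0, 0]}, {"travel": [14, 35, 0], "dr": [0, 0, 0]}, {"travel": [14, 35, 0], "dr": [0, 0, 0]}, {"travel": [14, 35, 0], "dr": [0, 0, 0]}, {"travel": [14, 35, 0], "dr": [0, 0, 0]}, {"travel": [14, 35, 0], "dr": [0, 0, 0]}, {"travel": [14, 35, 0], "dr": [0, 0, 0]}, {"travel": [11, 32, 0], "dr": [0, 0, 0]}, {"travel": [0, 0, 0], "dr": [0, 0, 0]}, {"travel": [0, 0, 0], "dr": [0, 0, 0]}]'

```text
clock: 15.98
position: [0.4405, -0.3262, 0.2139]
ee_rot: [0.966, -0.259, -0.0, -0.0]
ft_force: [-0.7, 0.6, -1.2]
grip_width: 0.314
```

```bash
python3 -c "
from h import *
rep([.4405,-.3275,.09]); look('w15.png')
im=cv2.imread('pics/w15.png'); C=np.array([.4405,-.3275]); t=np.linspace(0,6.283,60)
for rr,z in((.036,.055),(.036,.0)):
    q=np.array([proj('w15.png',np.array([C[0]+rr*np.cos(a),C[1]+rr*np.sin(a),z])) for a in t]).astype(int); cv2.polylines(im,[q],True,(0,255,0),1)
cv2.imwrite('pics/c5.png',im)"
```

```text
t 15.975 p [ 0.4405 -0.3262  0.2139] yaw -30.05 tilt [-0.0002  0.0007] w 0.3136 F [-0.7   0.57 -1.22] M [0.043 0.036 0.022]
go(mm,tool) [  0.7   1.2 123.9]
knob ([271, 250, 83, 136, 5535], [315.38, 322.24])
red ([359, 404, 6, 3, 6], [361.5, 405.17])
```

View pics/c5.png

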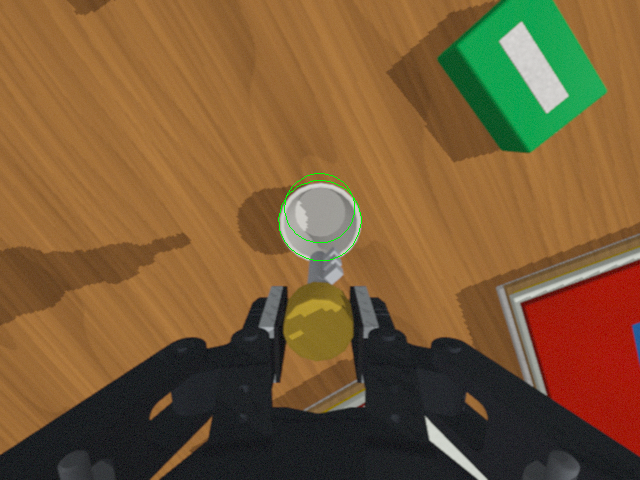

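The predicted circles lie on the pot rim near (320,222), and the pin hangs straight below the knob. The foot is 60 mm below the TCP, so I'll lower to a TCP of about 0.069 with a 1 mm centring shift.

Call:
servo_tool --moves '[{"travel": [0.5, 1, 14], "dr": [0, 0, 0]}, {"travel": [0, 0, 14], "dr": [0, 0, 0]}, {"travel": [0, 0, 14], "dr": [0, 0, 0]}, {"travel": [0, 0, 14], "dr": [0, 0, 0]}, {"travel": [0, 0, 14], "dr": [0, 0, 0]}, {"travel": [0, 0, 14], "dr": [0, 0, 0]}, {"travel": [0, 0, 14], "dr": [0, 0, 0]}, {"travel": [0, 0, 14], "dr": [0, 0, 0]}, {"travel": [0, 0, 14], "dr": [0, 0, 0]}, {"travel": [0, 0, 12], "dr": [0, 0, 0]}, {"travel": [0, 0, 6], "dr": [0, 0, 0]}, {"travel": [0, 0, 0], "dr": [0, 0, 0]}]'

```text
clock: 17.52
position: [0.4402, -0.3279, 0.0699]
ee_rot: [0.966, -0.259, -0.0, -0.0]
ft_force: [-0.0, -0.2, -0.9]
grip_width: 0.317
```

```bash
python3 -c "
from h import *
rep(); snap('scene','s3.png')"
```

```text
t 17.525 p [ 0.4402 -0.3279  0.0699] yaw -30.07 tilt [-0.0004  0.0003] w 0.3169 F [-0.02 -0.15 -0.89] M [ 0.014 -0.003 -0.037]
```

Call:
servo_tool --moves '[{"travel": [0, 0, 1], "dr": [0, 0, 0]}, {"travel": [0, 0, 1], "dr": [0, 0, 0]}, {"travel": [0, 0, 1], "dr": [0, 0, 0]}, {"travel": [0, 0, 1], "dr": [0, 0, 0]}, {"travel": [0, 0, 0], "dr": [0, 0, 0]}, {"travel": [0, 0, 0], "dr": [0, 0, 0]}]'

```text
clock: 18.32
position: [0.4403, -0.3281, 0.0662]
ee_rot: [0.966, -0.259, 0.0, 0.0]
ft_force: [0.5, 0.0, -0.2]
grip_width: 0.318
```

```bash
python3 -c "
from h import *
rep()"
```

```text
t 18.325 p [ 0.4403 -0.3281  0.0662] yaw -30.08 tilt [ 0.0001 -0.0001] w 0.3181 F [ 0.45  0.03 -0.22] M [-0.055  0.063 -0.011]
```

The foot is within a millimetre or so of the pot floor. I'll open a little, wait, then open further and rise.

Call:
servo_tool --moves '[{"travel": [0, 0, 0], "dr": [0, 0, 0]}, {"travel": [0, 0, 0], "dr": [0, 0, 0]}, {"travel": [0, 0, 0], "dr": [0, 0, 0]}, {"travel": [0, 0, 0], "dr": [0, 0, 0]}, {"travel": [0, 0, 0], "dr": [0, 0, 0]}, {"travel": [0, 0, 0], "dr": [0, 0, 0]}]' --claw 0.2

```text
clock: 19.08
position: [0.4403, -0.3281, 0.0662]
ee_rot: [0.966, -0.259, 0.0, 0.0]
ft_force: [1.0, -0.3, -1.2]
grip_width: 0.798
```

Call:
servo_tool --moves '[{"travel": [0, 0, -3], "dr": [0, 0, 0]}, {"travel": [0, 0, -6], "dr": [0, 0, 0]}, {"travel": [0, 0, -10], "dr": [0, 0, 0]}, {"travel": [0, 0, -15], "dr": [0, 0, 0]}, {"travel": [0, 0, -20], "dr": [0, 0, 0]}, {"travel": [0, 0, -20], "dr": [0, 0, 0]}, {"travel": [0, 0, -20], "dr": [0, 0, 0]}, {"travel": [0, 0, -20], "dr": [0, 0, 0]}, {"travel": [0, 0, 0], "dr": [0, 0, 0]}, {"travel": [0, 0, 0], "dr": [0, 0, 0]}]'

```text
clock: 20.32
position: [0.44, -0.3279, 0.18]
ee_rot: [0.966, -0.259, -0.0, 0.0]
ft_force: [-0.3, 0.6, -0.4]
grip_width: 0.8
```

```bash
python3 -c "
from h import *
rep(); a=snap('wrist','w16.png'); b=snap('scene','s4.png')
cv2.imwrite('pics/c6.png',np.hstack([cv2.resize(a[100:460,140:500],(400,400)),cv2.resize(b[320:440,130:250],(400,400))]))"
```

```text
t 20.325 p [ 0.44   -0.3279  0.18  ] yaw -30.08 tilt [-0.0002  0.    ] w 0.8001 F [-0.26  0.58 -0.38] M [-0.01  -0.013  0.015]
```

View pics/c6.png

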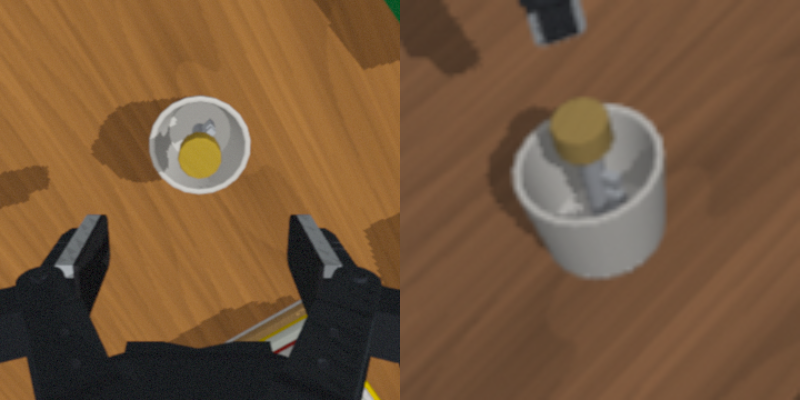

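The pin stands foot down inside the upright pot, knob up, and the gripper is clear. Handing in.

```bash
python3 -c "
from h import *
print(manip.hand_in())"
```

```text
the job is handed in; nothing more can be done
None
```

The box is unlocked and the pin is standing foot down in the white pot. The job was handed in at about 20 s of the 72 s allowed.

- **Dial:** I gripped only the top dial and turned it clockwise in small steps. The pin jumped after about 27° of turn, when the knob's edge moved 10 px in the wrist picture. I went 2° further, and the twist moment did not rise.
- **Pin:** I let go of the dial, took the knob above the collar and drew the pin straight up 75 mm. The pull stayed at about 2.5 N or less.
- **Pot:** I lowered the pin into the pot until the foot was about 1 mm above the floor by calculation, then released it. No force was felt at the floor.

**Last checks:** the final pictures show the pin standing in an upright pot, with the gripper about 110 mm above where it let go. I did not measure the lower dials or the bystanders again. Nothing was moved near the bystanders, and the fingertips stayed above the lower dials by calculation.

**Disagreements:** the top camera placed the lock about 2 mm off where the jaws felt it, so I corrected for that. The first close on the dial was 1 mm off centre, with about 5 N of side and upward load. After I re-centred, the upward load eased, but about 3.5 to 5.6 N of side load stayed on the dial until I released it. I used one picture more than the budget (11 viewed, crops included).

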